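# Turn over the lens's status flag on the optics breadboard

## Robot

A 7-joint arm with a two-finger parallel gripper is mounted at the origin on the work surface. World frame = base frame: x ahead of the robot, y to its left, z up, the work surface at z = 0. Lengths are in m, angles in degrees, forces in N, time in s.
With the tool pointing down it reaches from about 0.4 to 0.875 m from the base axis. Payload 19.3 kg.
Tool frame: the origin (TCP) lies midway between the tips of the shut fingers; the grasp point (between the pads) lies behind it (ctrl.grip_depth is the z of the grasp point in the tool frame, in m); z points along the fingers, y is the direction in which the jaws open and shut (so a half turn about z gives the same grasp; the last joint's range is limited). The gripper opens to 85 mm and grips with 20 to 120 N. Pads are 22 mm wide; open, the fingers measure 114 mm over their backs; the gripper's body (76 mm by 85 mm) begins 54 mm behind the grasp point. The pads swing forward as they close: fully open they stand 13 mm farther back than shut.
Start: joints at [59.404, 29.874, -2.08, 91.645, 1.215, 58.505, -6.463], TCP at [0.28, -0.559, 0.207] pointing down, gripper open.
Joint ranges: [-166.77, 166.77], [-17.47, 122.26], [-85.68, 81.53], [9.62, 139.38], [-72.42, 252.41], [9.2, 110.78], [-144.41, 144.41]. Speed limits (degrees/s): [108.29, 108.29, 136.94, 136.94, 172.46, 172.46, 172.46].

## Interface

Orientations are given as [roll, pitch, yaw] about the fixed x, y, z axes, in that order (R = Rz(yaw) Ry(pitch) Rx(roll)).
In Python, from cell import readout, imaging, sign_off, ctrl gives the robot as it stands. The module is installed in compiled form; this text tells all that it offers.
- The arm moves only by the tool drive_tool, never from a script. Its argument "series" is a list of rows, each an object of numbers: "x", "y", "z": the shift along the world's x, y, z in m; "wx", "wy", "wz": the turn, a rotation vector about the world's x, y, z in rad; "hand": the opening, from -1 (shut) to 1 (fully open). In form: [{"x": .., "y": .., "z": .., "wx": .., "wy": .., "wz": .., "hand": ..}, ...]. A call has 1 to 5 rows; each row is the pose to reach, as a shift and turn from the pose commanded when the call began; what a row does not reach only later rows make up. A row lasts 1/12 s, in which the tool goes at most 41.7 mm and 7.16 degrees, less where a joint would pass 70% of its speed; a pose out of reach is approached as far as the arm can. A call with a gripper value outside its range is refused whole. The fingers move at their own pace and stop on an object; "force" is the grip in N (left out, the last holds). Time passes only in rows, so rows that repeat a pose let the fingers close. It gives the time, the measured TCP pose, the force and the opening at its end, in the units of the state.
- readout.get_state(): the state, without advancing time (a new reading comes with each control period).
- imaging.grab_frame(name): name is "scene" or "top"; returns a dict with "pixels" (384x512x3 uint8, red, green, blue), "depth" (384x512 float32, m along the optical axis (not along the pixel's ray), 0 where there is no reading), "fx", "fy", "cx", "cy" (pixels), "D" ([k1, k2, p1, p2, k3] as OpenCV has them; the pictures are not rectified), "xyz" and "orientation" of the camera in the world. Camera axes: x right, y up, looking along -z (the intrinsics and any distortion apply to the point x, -y, -z); pixel columns grow to the right and rows downward; lengths in m; the calibration is good to about 2 mm. A picture is of the moment at which its call begins.
- sign_off(): hands the job in, once; it reports no verdict.
The state is a dict: "clock": time; "q": joint angles; "joint_vel": joint speeds; "joint_efforts": joint torques, N m; "position": TCP position; "tcp_rot": TCP orientation; "force": force on the tool from outside, world axes, zero at the start; "ft_torque": the same for the moment, N m; "gripper_width": finger opening in m.
Only numpy, scipy, OpenCV 4.12 (cv2) and the standard library are available. Lean on these libraries where they do the work, as an engineer would, in place of code of your own. Each camera call takes 0.05 s, during which the arm holds its last target.

## Task

The lens has just been centred, so mark it as done: with your fingertips push over the hinged status flag in front of the small lens ring, up and right over its hinge pin, until it lies flat on the other side with the crosshair face up. Ease it over gently, without pinching it or slamming it down, then take the hand away. Do not touch the mounted optics, leave the other two flags plain side up as they are, and leave the loose bits on the board where they lie.

Things in the scene. Friction and masses are not known exactly. Their poses are not given: they have to be found in the camera images.
- lens_flag: Stand of the flag to be turned, in front (robot's side) of the small lens ring: black base plate 36 x 54 mm screwed to the aluminium breadboard, a 25 mm round post, a yoke on top. Nothing of it reaches more than 18 mm from the pin in x. Origin: underside, below the pin, on the breadboard's top (16 mm above the work surface). x points level from the side where the paddle starts to the other side (about the robot's left), y along the pin, z up.
- lens_flag_hinge (a point): Middle of that flag's steel hinge pin, 62 mm above the breadboard's top. The pin is level, along this point's y axis; x points across the pin to the side where the paddle is to end (roughly to the robot's left, +y of the world), z up. On it turns a flat black paddle, 4 mm thick, 54 mm wide along the pin, free edge 66 mm from the pin; the pin lies in the paddle's mid-plane.
- lens_paddle (a joint): Angle of that paddle, rad: 0 = level on the right as the robot sees it (-x of the hinge point), plain face up, white crosshair and ring underneath; pi/2 = upright; 3.14 = level on the left (+x), crosshair up. Rubber-padded stops at 0 and 3.14. Friction hinge: it stays at any angle and does not fall; about 1 N at the free edge moves it. Starts at 0 to 0.2. Paddle about 50 g.
- lens_paddle_edge (a point): Middle of the free edge of that paddle (mid-thickness), 66 mm from the pin; it moves with the paddle.
- lens_mount: Small lens in a thin black ring, 33 mm across and 14 mm deep, its centre 118 mm above the breadboard on a 12.7 mm steel post in a 25 mm black post holder; foot 50 x 75 mm with one brass thumbscrew. Bolted down, 155 to 165 mm behind its flag (farther from the robot). Origin: underside of the foot, under the post.
- detector_mount: Detector: big black drum 65 mm across, 45 mm deep, centre 130 mm above the breadboard, on the same kind of post with a small round foot. Bolted down. Origin: underside, under the post.
- source_mount: Light source: black tube 33 mm across and about 105 mm long lying level in a square clamp, centre 118 mm above the breadboard, brass connector at its far end, on the same kind of post, foot 50 x 75 mm. Bolted down. Origin: underside, under the post.
- detector_flag_hinge (a point): Middle of the hinge pin of the flag in front of the detector; the same flag as the lens's, to be left alone. Same axes.
- detector_paddle (a joint): Angle of the detector's paddle, same meaning; it starts with its plain face up, at 0 to 0.15, and stays so.
- source_flag_hinge (a point): Middle of the hinge pin of the flag in front of the source; the same flag as the lens's, to be left alone. Same axes.
- source_paddle (a joint): Angle of the source's paddle, same meaning; it starts with its plain face up, at 0 to 0.15, and stays so.
- thumbscrew: Brass thumbscrew standing on its 18 mm head, 26 mm tall, loose between the flags and the optics. Bystander; origin at the middle of its underside.
- tube_ring: Black ring 31 mm across, 12 mm high, loose between two flags. Bystander; origin at the middle of its underside.
- lens_box: White lens box with clear lid, 50 x 50 x 21 mm, at the front of the breadboard. Bystander; origin at the middle of its underside.
- post_holder: Empty black post holder, 25 mm across (32 mm foot), 52 mm tall, loose between two optics. Bystander; origin at the middle of its underside.
- driver: Screwdriver with black handle, 170 mm, lying at the left edge of the breadboard. Bystander; origin at the middle of its underside.
- hex_key: Steel hex key, 80 x 24 mm, 5 mm thick, lying at the front of the breadboard. Bystander; origin at the middle of its underside.
- lens_cap: Black round cap, 42 mm across, 9.5 mm high, at the right edge of the breadboard. Bystander; origin at the middle of its underside.
- mirror_mount: Black mirror mount, two plates 46 x 46 mm, 31 mm deep (47 mm with its two adjusters), standing between two optics. Bystander; origin at the middle of its underside.

How it is judged:
By the outcome, as a careful person would: the job done as asked, in the order asked, and still so for the second after the job is handed in, with the robot touching nothing.
It also fails if it takes over 45 s, if anything falls off the work surface, if the arm or the gripper's body presses on something with over 40 N, if the wrist force passes 120 N, or if a joint passes its speed limit or range.

## Working session

There is one attempt and no reset: what is moved stays moved. The work goes in short steps, Python scripts to look and compute and a tool call to move; the robot and the scene stay as the last step left them, time stands still between calls to the robot, and variables do not carry over. Pictures are saved under pics/ and viewed, and the job is handed in when it is done.

Besides the shell and the picture viewer there is one more tool, called after "Emit:" as name(argument=value, ...), one argument or row to a line, values as JSON. drive_tool: Moves the arm, as the interface text tells. Its arguments: {"type":"object","properties":{"series":{"type":"array"},"force":{"type":"number"}},"required":["series"]}

```bash
mkdir -p pics; cat > h.py <<'E'
import numpy as np, cv2
from cell import readout, imaging, sign_off, ctrl
from scipy.spatial.transform import Rotation as R
def cloud(f):
    h,w=f["depth"].shape
    K=np.array([[f["fx"],0,f["cx"]],[0,f["fy"],f["cy"]],[0,0,1.]])
    u,v=np.meshgrid(np.arange(w),np.arange(h))
    n=cv2.undistortPoints(np.stack([u,v],-1).reshape(-1,1,2).astype(float),K,np.array(f["D"],float)).reshape(h,w,2)
    d=f["depth"]
    P=np.stack([n[...,0]*d,-n[...,1]*d,-d],-1)
    M=rot(f["orientation"])
    W=P@M.T+np.array(f["xyz"]); W[d==0]=np.nan
    return W
def rot(o):
    o=np.array(o,float)
    return o if o.shape==(3,3) else R.from_euler('xyz',o,degrees=True).as_matrix()
def save(f,n,s=1.5):
    cv2.imwrite(f"pics/{n}.png",cv2.resize(f["pixels"][...,::-1],None,fx=s,fy=s,interpolation=cv2.INTER_CUBIC))
E
python3 - <<'E'
from h import *
print(readout.get_state(), ctrl.grip_depth)
for n in("scene","top"):
    f=imaging.grab_frame(n); save(f,n+"0"); np.savez(n+"0.npz",W=cloud(f),px=f["pixels"])
    print(n,f["xyz"],f["orientation"],f["fx"],f["D"])
E
```

```text
{'clock': 0.0, 'q': array([59.40360914, 29.90951907, -2.08273003, 91.67340641,  1.21552626,
       58.50331337, -6.46172718]), 'joint_vel': array([-0.00419626,  0.02040067, -0.00651134,  0.01869281, -0.15773905,
        0.01886881, -0.02011911]), 'joint_efforts': array([ 2.21189475e-04, -9.27112198e+01,  1.97995685e+00, -3.69931626e+01,
        1.78885827e-02,  8.10593076e-03, -8.05848367e-05]), 'position': array([ 0.27941238, -0.55866551,  0.20662388]), 'tcp_rot': array([-1.79936015e+02,  4.59732377e-03,  2.65764845e+01]), 'force': array([ 1.01341688,  0.18973485, -0.34612392]), 'ft_torque': array([ 0.0149343 , -0.00373901,  0.04775192]), 'gripper_width': 0.08535525610249547} -0.0187
scene [ 1.15930434 -0.33925691  1.13282738] [30.0903107  -0.62615324 61.16955884] 479.42477541144626 [-0.16901051  0.          0.          0.          0.        ]
top [ 0.44876587 -0.02669696  1.53158789] [  6.71105222  -0.80294024 -90.6971557 ] 471.9433721516356 [-0.12264325  0.          0.          0.          0.        ]
```

View pics/scene0.png

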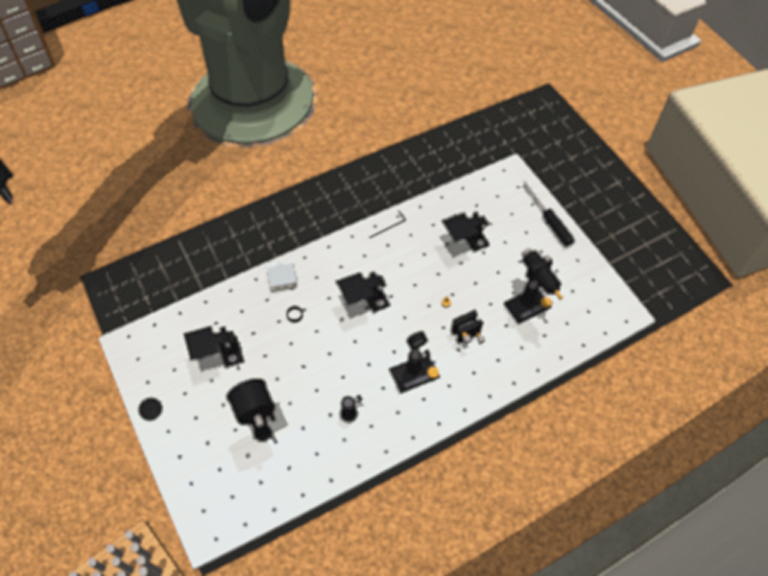

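View pics/top0.png

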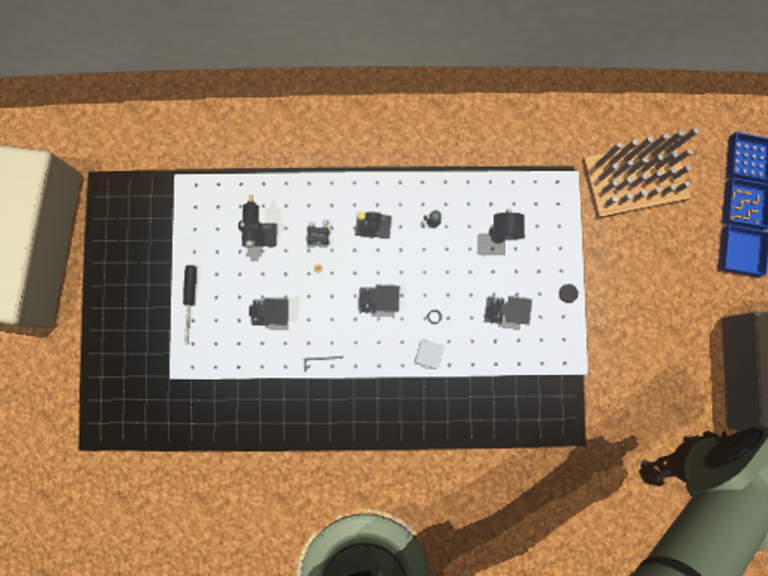

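The top picture shows three flags: the source's at (270,310), the lens's at (380,300), and the detector's at (510,310). The small lens ring is at (373,224). In the scene view the lens flag is at (362,292). Next I'll measure the lens flag.

```bash
python3 - <<'E'
from h import *
t=np.load("top0.npz");s=np.load("scene0.npz")
a=cv2.resize(t["px"][180:220,225:285,::-1],None,fx=8,fy=8,interpolation=cv2.INTER_CUBIC)
b=cv2.resize(s["px"][170:220,210:270,::-1],None,fx=8,fy=8,interpolation=cv2.INTER_CUBIC)
cv2.imwrite("pics/ct.png",a);cv2.imwrite("pics/cs.png",b)
W=t["W"]
np.set_printoptions(linewidth=250,suppress=True,precision=3)
print("z mm");print(np.round(W[184:216:1,234:270,2]*1000).astype(int))
print(W[200,253],W[200,240],W[200,268],W[186,253])
for n,d in(("t",t),("s",s)):
    W=d["W"]; m=(W[...,2]>0.068)&(W[...,2]<0.12)&(W[...,0]>0.42)&(W[...,0]<0.58)&(W[...,1]<0.4)&(W[...,1]>-.4)
    k,l,st,c=cv2.connectedComponentsWithStats(m.astype(np.uint8))
    for i in range(1,k):
        if st[i,4]>20:
            P=W[l==i]; print(n,st[i],P.min(0),P.max(0),P.mean(0))
E
```

```text
z mm
[[                  19                   15                   15 ...                   18                   11                   11]
 [                   9                   18                   17 ...                   13                   18                   18]
 [                  15                    9                   14 ...                   11                   13                   19]
 ...
 [                  19                   20 -9223372036854775808 ...                   20                   18                   18]
 [                  20                   11                   22 ...                   14                   19                   17]
 [                  19                   16                   14 ...                   21                   15                   19]]
[ 0.582 -0.04   0.08 ] [0.583 0.    0.071] [ 0.587 -0.089  0.014] [ 0.634 -0.041  0.012]
t [242 201  24   6 113] [ 0.562 -0.077  0.072] [ 0.58  -0.006  0.092] [ 0.571 -0.048  0.083]
t [327 200  28  16 347] [ 0.531 -0.354  0.068] [ 0.579 -0.269  0.092] [ 0.558 -0.316  0.082]
t [166 202  26  15 315] [0.534 0.151 0.068] [0.579 0.23  0.09 ] [0.559 0.186 0.08 ]
s [294 140  32  18 338] [0.534 0.149 0.069] [0.58  0.233 0.089] [0.56  0.187 0.081]
s [223 180  27  14 142] [ 0.559 -0.078  0.076] [ 0.58  -0.006  0.089] [ 0.571 -0.05   0.083]
s [122 217  36  22 464] [ 0.531 -0.352  0.068] [ 0.58  -0.268  0.088] [ 0.56  -0.314  0.081]<stdin>:8: RuntimeWarning: invalid value encountered in cast
```

View pics/ct.png

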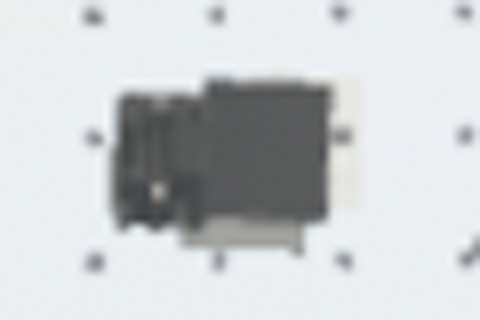

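View pics/cs.png

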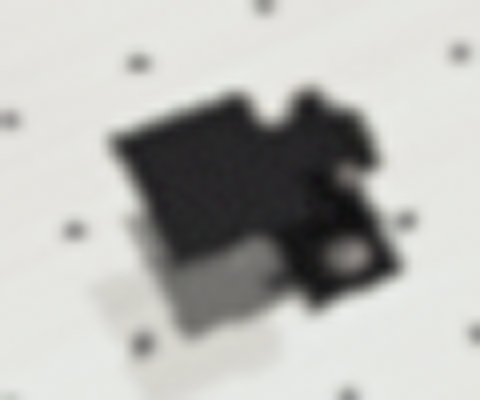

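The crops show the lens paddle as a flat grey quad in the top view at (205–330, 82–222) of the crop. Its yoke is on the left at (115–205). Next I'll fit the plane and corners.

```bash
python3 - <<'E'
from h import *
np.set_printoptions(suppress=True,precision=4)
for n in("top","scene"):
    d=np.load(n+"0.npz"); W=d["W"]
    m=(W[...,2]>0.066)&(W[...,2]<0.11)&(W[...,0]>0.54)&(W[...,0]<0.65)&(W[...,1]<0.03)&(W[...,1]>-.11)
    k,l,st,c=cv2.connectedComponentsWithStats(m.astype(np.uint8))
    i=1+np.argmax(st[1:,4]); P=W[l==i]; print(n,st[i],np.percentile(P,[1,50,99],axis=0))
    r=cv2.minAreaRect((P[:,:2]*1000).astype(np.float32)); print(r, cv2.boxPoints(r))
    Q=P[P[:,1]<-0.028]; A=np.c_[Q[:,:2],np.ones(len(Q))]; co=np.linalg.lstsq(A,Q[:,2],rcond=None)[0]
    print("plane",co, "z at y=-.03,-.08:",[np.dot(co,[.585,y,1]) for y in(0,-.02,-.03,-.08)])
    # z profile along y
    for y in np.arange(-.09,.02,.01):
        q=P[abs(P[:,1]-y)<.005]
        if len(q): print(round(y,3),len(q),q[:,2].mean().round(4),q[:,0].min().round(4),q[:,0].max().round(4))
f=imaging.grab_frame("top")
K=np.array([[f["fx"],0,f["cx"]],[0,f["fy"],f["cy"]],[0,0,1.]]);M=rot(f["orientation"])
def ray(u,v,z):
    x,y=cv2.undistortPoints(np.array([[[u,v]]],float),K,np.array(f["D"])).ravel()
    d=M@np.array([x,-y,-1]);c=np.array(f["xyz"]);return c+d*(z-c[2])/d[2]
for (u,v,z) in[(207,82,.08),(330,82,.088),(328,220,.088),(205,222,.08),(115,95,.08),(115,225,.08),(160,100,.08)]:
    print((u,v),ray(225+u/8-.5,180+v/8-.5,z))
E
```

```text
top [239 189  27  18 371] [[ 0.5626 -0.0771  0.0686]
 [ 0.5878 -0.0458  0.0825]
 [ 0.6127  0.0033  0.0906]]
((589.1620483398438, -36.923095703125), (80.81095886230469, 52.671756744384766), 88.50704193115234) [[561.7823 -76.6287]
 [614.4363 -78.001 ]
 [616.5417   2.7825]
 [563.8878   4.1548]]
plane [-0.0058 -0.0704  0.0828] z at y=-.03,-.08: [np.float64(0.07935983594706204), np.float64(0.0807678173387989), np.float64(0.08147180803466733), np.float64(0.08499176151400945)]
-0.08 17 0.0838 0.5624 0.6118
-0.07 51 0.0849 0.562 0.6122
-0.06 68 0.0833 0.5624 0.6122
-0.05 51 0.0824 0.5626 0.6131
-0.04 51 0.0831 0.5627 0.6126
-0.03 45 0.0808 0.5629 0.6157
-0.02 34 0.0818 0.5751 0.6072
-0.01 33 0.0798 0.5699 0.6103
-0.0 21 0.0735 0.5799 0.6019
scene [223 180  35  24 484] [[ 0.5612 -0.0788  0.0683]
 [ 0.5903 -0.0457  0.0827]
 [ 0.6151  0.0009  0.0883]]
((588.8995361328125, -38.056488037109375), (82.28556060791016, 57.318359375), 86.57535552978516) [[557.8338 -77.4138]
 [615.0499 -80.8378]
 [619.9653   1.3008]
 [562.7492   4.7248]]
plane [ 0.0048 -0.0732  0.0765] z at y=-.03,-.08: [np.float64(0.07928654453262879), np.float64(0.08075099620053927), np.float64(0.08148322203449451), np.float64(0.0851443512042707)]
-0.08 31 0.085 0.5609 0.615
-0.07 71 0.0841 0.5585 0.614
-0.06 74 0.0839 0.5595 0.6145
-0.05 69 0.083 0.5618 0.6151
-0.04 73 0.0825 0.5612 0.6157
-0.03 54 0.0812 0.5633 0.6155
-0.02 49 0.079 0.5744 0.6076
-0.01 38 0.0804 0.569 0.6095
-0.0 25 0.0733 0.579 0.602
(207, 82) [ 0.6136 -0.0321  0.08  ]
(330, 82) [ 0.6122 -0.0794  0.088 ]
(328, 220) [ 0.559  -0.0779  0.088 ]
(205, 222) [ 0.5594 -0.0308  0.08  ]
(115, 95) [0.609  0.0035 0.08  ]
(115, 225) [0.5586 0.0039 0.08  ]
(160, 100) [ 0.6068 -0.0139  0.08  ]
```

Measured: pin at about (0.588, -0.0125, 0.078), running along world x. The free edge is at y≈-0.079, and the paddle angle is about 0.075 rad. The 66 mm length and the pin height both match the given sizes.

Plan: shut the fingers and tilt the tool to point forward and down. Then slip the tip under the paddle from the front edge and sweep it along an arc about the pin.

Emit:
drive_tool(
  series=[
    {"x": 0.02, "y": 0.035, "z": 0.01, "wz": -0.11, "hand": -1},
    {"x": 0.04, "y": 0.07, "z": 0.02, "wz": -0.22, "hand": -1},
    {"x": 0.06, "y": 0.105, "z": 0.03, "wz": -0.33, "hand": -1},
    {"x": 0.08, "y": 0.14, "z": 0.04, "wz": -0.43, "hand": -1},
    {"x": 0.1, "y": 0.175, "z": 0.05, "wz": -0.464, "hand": -1},
  ],
  force=20,
)

```text
invalid input at $.series[0]: expected keys x, y, z, wx, wy, wz, hand
```

Emit:
drive_tool(
  series=[
    {"x": 0.02, "y": 0.03, "z": 0.0, "wy": -0.11, "hand": -1},
    {"x": 0.04, "y": 0.06, "z": 0.0, "wy": -0.22, "hand": -1},
    {"x": 0.06, "y": 0.09, "z": 0.0, "wy": -0.33, "hand": -1},
    {"x": 0.08, "y": 0.12, "z": 0.0, "wy": -0.44, "hand": -1},
    {"x": 0.1, "y": 0.15, "z": 0.0, "wy": -0.55, "hand": -1},
  ],
)

```text
invalid input at $.series[0]: expected keys x, y, z, wx, wy, wz, hand
```

```bash
python3 - <<'E'
from h import *
s=readout.get_state(); print({k:np.round(s[k],3) for k in("clock","q","position","tcp_rot","force","gripper_width")})
E
```

```text
{'clock': np.float64(0.15), 'q': array([59.403, 29.901, -2.082, 91.664,  1.215, 58.504, -6.463]), 'position': array([ 0.279, -0.559,  0.207]), 'tcp_rot': array([-1.79953e+02,  3.00000e-03,  2.65750e+01]), 'force': array([ 0.39 ,  0.213, -0.108]), 'gripper_width': np.float64(0.086)}
```

All seven keys are needed in each row.

Emit:
drive_tool(
  series=[
    {"x": 0.02, "y": 0.035, "z": 0.01, "wx": 0, "wy": 0, "wz": -0.11, "hand": -1},
    {"x": 0.04, "y": 0.07, "z": 0.02, "wx": 0, "wy": 0, "wz": -0.22, "hand": -1},
    {"x": 0.06, "y": 0.105, "z": 0.03, "wx": 0, "wy": 0, "wz": -0.33, "hand": -1},
    {"x": 0.08, "y": 0.14, "z": 0.04, "wx": 0, "wy": 0, "wz": -0.43, "hand": -1},
    {"x": 0.1, "y": 0.175, "z": 0.05, "wx": 0, "wy": 0, "wz": -0.464, "hand": -1},
  ],
  force=20,
)

```text
clock: 0.57
position: [0.38, -0.3821, 0.2575]
tcp_rot: [-180.0, 0.0, -0.4]
force: [1.9, -1.2, 0.6]
gripper_width: 0.0256
```

Emit:
drive_tool(
  series=[
    {"x": 0.02, "y": 0.03, "z": 0.0, "wx": 0, "wy": -0.11, "wz": 0, "hand": -1},
    {"x": 0.04, "y": 0.06, "z": 0.0, "wx": 0, "wy": -0.22, "wz": 0, "hand": -1},
    {"x": 0.06, "y": 0.09, "z": 0.0, "wx": 0, "wy": -0.33, "wz": 0, "hand": -1},
    {"x": 0.08, "y": 0.12, "z": 0.0, "wx": 0, "wy": -0.44, "wz": 0, "hand": -1},
    {"x": 0.1, "y": 0.15, "z": 0.0, "wx": 0, "wy": -0.55, "wz": 0, "hand": -1},
  ],
)

```text
clock: 0.98
position: [0.4773, -0.2366, 0.2578]
tcp_rot: [180.0, -30.9, 0.0]
force: [2.1, 0.2, 0.9]
gripper_width: 0.0001
```

```bash
python3 - <<'E'
from h import *
s=readout.get_state(); print({k:np.round(s[k],3) for k in("clock","q","position","tcp_rot","force","gripper_width")})
E
```

```text
{'clock': np.float64(0.983), 'q': array([ 41.888,   7.647, -13.441, 125.078, -33.301,  23.488, -33.006]), 'position': array([ 0.477, -0.237,  0.258]), 'tcp_rot': array([ 1.79977e+02, -3.08880e+01,  4.80000e-02]), 'force': array([2.135, 0.197, 0.899]), 'gripper_width': np.float64(0.0)}
```

Emit:
drive_tool(
  series=[
    {"x": 0.01, "y": 0.03, "z": -0.01, "wx": 0, "wy": -0.06, "wz": 0, "hand": -1},
    {"x": 0.02, "y": 0.06, "z": -0.02, "wx": 0, "wy": -0.12, "wz": 0, "hand": -1},
    {"x": 0.02, "y": 0.09, "z": -0.04, "wx": 0, "wy": -0.18, "wz": 0, "hand": -1},
    {"x": 0.02, "y": 0.12, "z": -0.06, "wx": 0, "wy": -0.24, "wz": 0, "hand": -1},
    {"x": 0.02, "y": 0.14, "z": -0.08, "wx": 0, "wy": -0.24, "wz": 0, "hand": -1},
  ],
)

```text
clock: 1.4
position: [0.4935, -0.1655, 0.2527]
tcp_rot: [-178.3, -39.7, 0.0]
force: [1.0, -0.6, 0.3]
gripper_width: 0.0001
```

```bash
python3 - <<'E'
from h import *
s=readout.get_state(); print({k:np.round(s[k],3) for k in("clock","q","position","tcp_rot","force","gripper_width")})
for n in("scene","top"):
    f=imaging.grab_frame(n); save(f,n+"1"); np.savez(n+"1.npz",W=cloud(f),px=f["pixels"])
a=cv2.imread("pics/scene1.png");b=cv2.imread("pics/top1.png")
cv2.imwrite("pics/c1.png",np.hstack([cv2.resize(a[200:420,240:460],(400,400)),cv2.resize(b[240:460,280:500],(400,400))]))
E
```

```text
{'clock': np.float64(1.4), 'q': array([ 64.961,   8.229, -45.277, 133.456, -67.57 ,  10.405,  -3.395]), 'position': array([ 0.494, -0.166,  0.253]), 'tcp_rot': array([-1.78299e+02, -3.96890e+01,  4.10000e-02]), 'force': array([ 0.977, -0.637,  0.261]), 'gripper_width': np.float64(0.0)}
```

View pics/c1.png

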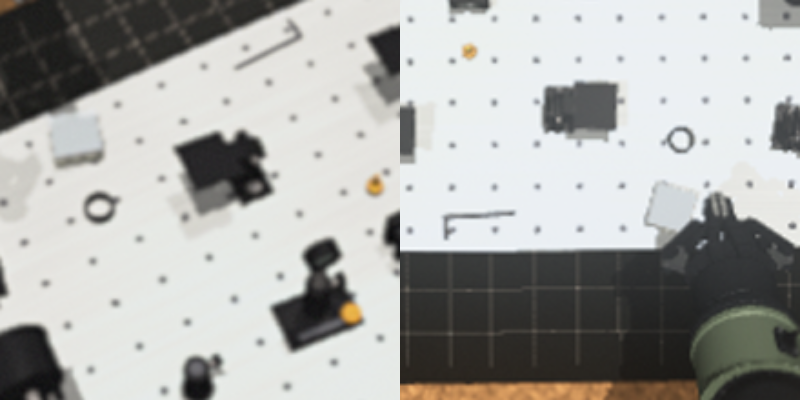

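The crops show the paddle untouched at (600,107) and the hand at about (715,215) near the lens box, but still high. Pointing forward runs q6 and q5 into their limits, so I'll straighten the tool. Instead I'll tilt it sideways (pointing +y), which gives q5 far more room.

Emit:
drive_tool(
  series=[
    {"x": 0.01, "y": -0.01, "z": 0, "wx": 0, "wy": 0.12, "wz": 0, "hand": -1},
    {"x": 0.02, "y": -0.02, "z": 0, "wx": 0, "wy": 0.24, "wz": 0, "hand": -1},
    {"x": 0.03, "y": -0.03, "z": 0, "wx": 0, "wy": 0.36, "wz": 0, "hand": -1},
    {"x": 0.04, "y": -0.04, "z": 0, "wx": 0, "wy": 0.48, "wz": 0, "hand": -1},
    {"x": 0.05, "y": -0.04, "z": 0, "wx": 0, "wy": 0.6, "wz": 0, "hand": -1},
  ],
)

```text
clock: 1.92
position: [0.5397, -0.2036, 0.253]
tcp_rot: [-176.4, -24.8, 0.3]
force: [0.2, 0.3, 0.4]
gripper_width: -0.0001
```

Emit:
drive_tool(
  series=[
    {"x": 0.01, "y": 0, "z": 0, "wx": 0.08, "wy": 0.09, "wz": 0, "hand": -1},
    {"x": 0.02, "y": 0, "z": 0, "wx": 0.18, "wy": 0.09, "wz": 0, "hand": -1},
    {"x": 0.03, "y": 0, "z": 0, "wx": 0.28, "wy": 0.09, "wz": 0, "hand": -1},
    {"x": 0.04, "y": 0, "z": 0, "wx": 0.38, "wy": 0.09, "wz": 0, "hand": -1},
    {"x": 0.04, "y": 0, "z": 0, "wx": 0.48, "wy": 0.09, "wz": 0, "hand": -1},
  ],
)

```text
clock: 2.33
position: [0.5824, -0.2004, 0.253]
tcp_rot: [-147.0, -17.4, -10.3]
force: [-0.8, 1.4, -1.1]
gripper_width: 0.0001
```

```bash
python3 - <<'E'
from h import *
s=readout.get_state(); print({k:np.round(s[k],3) for k in("clock","q","position","tcp_rot","force","gripper_width")})
E
```

```text
{'clock': np.float64(2.333), 'q': array([ 46.178,  29.375, -18.377,  97.369, -34.108,  56.287, -45.103]), 'position': array([ 0.582, -0.2  ,  0.253]), 'tcp_rot': array([-146.986,  -17.381,  -10.339]), 'force': array([-0.841,  1.446, -1.063]), 'gripper_width': np.float64(0.0)}
```

```bash
cat >> h.py <<'E'
def rel(phi,p=None,psi=0):
    s=readout.get_state(); C=rot(s["tcp_rot"])
    T=(R.from_euler('x',phi,degrees=True)*R.from_euler('xyz',[180,0,psi],degrees=True)).as_matrix()
    print("clock",s["clock"],"pos",s["position"].round(4),"rot",s["tcp_rot"].round(1),"q",s["q"].round(0),"F",s["force"].round(1))
    print("rotvec",R.from_matrix(T@C.T).as_rotvec().round(3), "z",C[:,2].round(2))
    if p is not None: print("dp",(np.array(p)-s["position"]).round(4))
E
python3 -c "
from h import *
for ps in(0,-90,90):rel(50,[.588,-.15,.06],ps)"
```

```text
clock 2.3333 pos [ 0.5824 -0.2004  0.253 ] rot [-147.   -17.4  -10.3] q [ 46.  29. -18.  97. -34.  56. -45.] F [-0.8  1.4 -1.1]
rotvec [0.321 0.274 0.223] z [ 0.34  0.49 -0.8 ]
dp [ 0.0056  0.0504 -0.193 ]
clock 2.3333 pos [ 0.5824 -0.2004  0.253 ] rot [-147.   -17.4  -10.3] q [ 46.  29. -18.  97. -34.  56. -45.] F [-0.8  1.4 -1.1]
rotvec [ 0.528  1.243 -1.016] z [ 0.34  0.49 -0.8 ]
dp [ 0.0056  0.0504 -0.193 ]
clock 2.3333 pos [ 0.5824 -0.2004  0.253 ] rot [-147.   -17.4  -10.3] q [ 46.  29. -18.  97. -34.  56. -45.] F [-0.8  1.4 -1.1]
rotvec [-0.02  -0.795  1.344] z [ 0.34  0.49 -0.8 ]
dp [ 0.0056  0.0504 -0.193 ]
```

Emit:
drive_tool(
  series=[
    {"x": 0.0, "y": 0, "z": -0.01, "wx": 0.08, "wy": 0.07, "wz": 0.056, "hand": -1},
    {"x": 0.0, "y": 0, "z": -0.03, "wx": 0.16, "wy": 0.14, "wz": 0.112, "hand": -1},
    {"x": 0.0, "y": 0, "z": -0.05, "wx": 0.24, "wy": 0.205, "wz": 0.168, "hand": -1},
    {"x": 0.005, "y": 0, "z": -0.07, "wx": 0.32, "wy": 0.274, "wz": 0.223, "hand": -1},
    {"x": 0.005, "y": 0, "z": -0.09, "wx": 0.32, "wy": 0.274, "wz": 0.223, "hand": -1},
  ],
)

```text
clock: 2.75
position: [0.5856, -0.1997, 0.1559]
tcp_rot: [-129.8, 0.8, 0.3]
force: [0.9, 0.2, -1.4]
gripper_width: -0.0003
```

```bash
python3 -c "
from h import *
rel(50,[.588,-.15,.055])"
```

```text
clock 2.75 pos [ 0.5856 -0.1997  0.1559] rot [-129.8    0.8    0.3] q [ 43.  53. -17.  75. -28.  83. -49.] F [ 0.9  0.2 -1.4]
rotvec [-0.003 -0.013 -0.005] z [-0.01  0.77 -0.64]
dp [ 0.0024  0.0497 -0.1009]
```

Emit:
drive_tool(
  series=[
    {"x": 0.002, "y": 0.01, "z": -0.025, "wx": 0, "wy": 0, "wz": 0, "hand": -1},
    {"x": 0.002, "y": 0.02, "z": -0.05, "wx": 0, "wy": 0, "wz": 0, "hand": -1},
    {"x": 0.002, "y": 0.04, "z": -0.08, "wx": 0, "wy": 0, "wz": 0, "hand": -1},
    {"x": 0.002, "y": 0.06, "z": -0.105, "wx": 0, "wy": 0, "wz": 0, "hand": -1},
    {"x": 0.002, "y": 0.075, "z": -0.108, "wx": 0, "wy": 0, "wz": 0, "hand": -1},
  ],
)

```text
clock: 3.17
position: [0.5851, -0.123, 0.0497]
tcp_rot: [-130.3, 0.4, 0.1]
force: [0.3, 0.7, -1.0]
gripper_width: -0.0002
```

```bash
cat > look.py <<'E'
from h import *
import sys
k=sys.argv[1]; rel(float(sys.argv[2]))
F=[]
for n in("scene","top"):
    f=imaging.grab_frame(n); F.append(f["pixels"][...,::-1]); np.savez(n+k+".npz",W=cloud(f),px=f["pixels"])
a,b=F
cv2.imwrite(f"pics/c{k}.png",np.hstack([cv2.resize(a[140:240,180:280],(400,400),interpolation=cv2.INTER_CUBIC),cv2.resize(b[140:240,200:300],(400,400),interpolation=cv2.INTER_CUBIC)]))
E
python3 look.py 2 50
```

```text
clock 3.1667 pos [ 0.5851 -0.123   0.0497] rot [-1.303e+02  4.000e-01  1.000e-01] q [ 40.  58. -19.  84. -30.  68. -45.] F [ 0.3  0.7 -1. ]
rotvec [ 0.006 -0.007 -0.003] z [-0.01  0.76 -0.65]
```

View pics/c2.png

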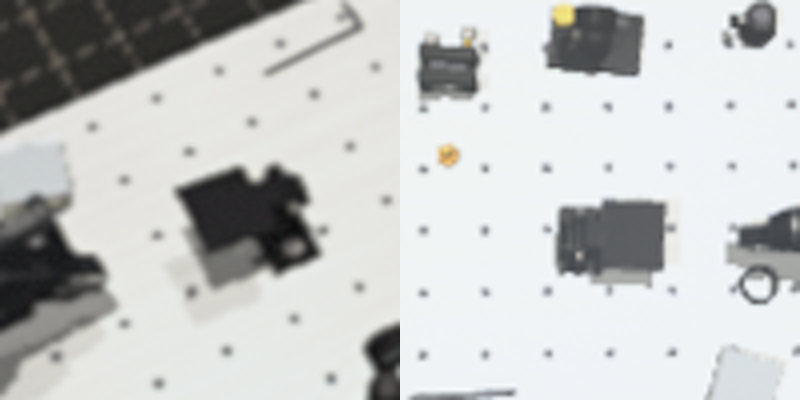

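The top crop shows the fingertips at (735,238), right of the paddle's free edge at (665,235). The tube ring at (758,285) lies below the hand with clearance. I'll slide in under the paddle.

Emit:
drive_tool(
  series=[
    {"x": 0.003, "y": 0.012, "z": -0.002, "wx": 0, "wy": 0, "wz": 0, "hand": -1},
    {"x": 0.003, "y": 0.024, "z": -0.002, "wx": 0, "wy": 0, "wz": 0, "hand": -1},
    {"x": 0.003, "y": 0.036, "z": -0.002, "wx": 0, "wy": 0, "wz": 0, "hand": -1},
    {"x": 0.003, "y": 0.046, "z": -0.002, "wx": 0, "wy": 0, "wz": 0, "hand": -1},
    {"x": 0.003, "y": 0.052, "z": -0.002, "wx": 0, "wy": 0, "wz": 0, "hand": -1},
  ],
)

```text
clock: 3.68
position: [0.5908, -0.0715, 0.0538]
tcp_rot: [-130.2, -0.1, 0.1]
force: [-0.3, -0.0, -0.1]
gripper_width: 0.0
```

Emit:
drive_tool(
  series=[
    {"x": 0, "y": 0, "z": 0.004, "wx": 0, "wy": 0, "wz": 0, "hand": -1},
    {"x": 0, "y": 0, "z": 0.008, "wx": 0, "wy": 0, "wz": 0, "hand": -1},
    {"x": 0, "y": 0, "z": 0.012, "wx": 0, "wy": 0, "wz": 0, "hand": -1},
    {"x": 0, "y": 0, "z": 0.016, "wx": 0, "wy": 0, "wz": 0, "hand": -1},
    {"x": 0, "y": 0, "z": 0.02, "wx": 0, "wy": 0, "wz": 0, "hand": -1},
  ],
)

```text
clock: 4.1
position: [0.5909, -0.0739, 0.0739]
tcp_rot: [-130.2, -0.1, -0.1]
force: [-0.2, 0.0, -0.7]
gripper_width: -0.0002
```

```bash
python3 look.py 3 50
```

```text
clock 4.1 pos [ 0.5909 -0.0739  0.0739] rot [-1.302e+02 -1.000e-01 -1.000e-01] q [ 38.  55. -21.  88. -32.  64. -47.] F [-0.2  0.  -0.7]
rotvec [0.003 0.002 0.001] z [ 0.    0.76 -0.65]
```

View pics/c3.png

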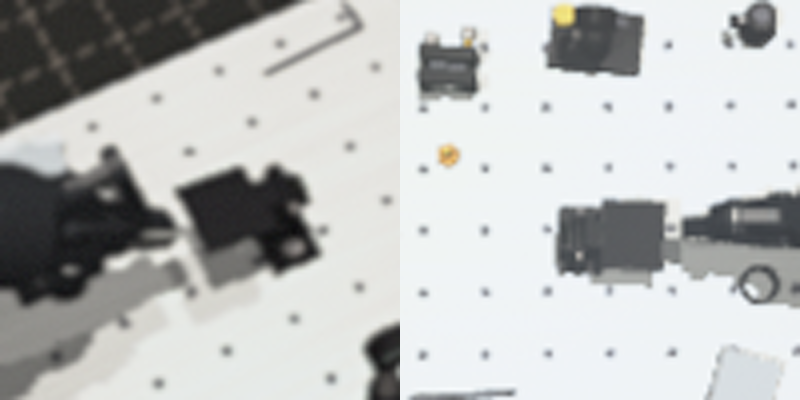

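```bash
python3 - <<'E'
from h import *
np.set_printoptions(suppress=True,precision=4)
for n in("top3","scene3"):
    W=np.load(n+".npz")["W"]
    for y in np.arange(-.15,-.05,.005):
        m=(abs(W[...,1]-y)<.0025)&(W[...,0]>.54)&(W[...,0]<.64)&(W[...,2]>.03)
        if m.sum(): print(n,round(y,3),m.sum(),"z",np.percentile(W[m][:,2],[5,50,95]),"x",W[m][:,0].min(),W[m][:,0].max())
E
```

```text
top3 -0.15 25 z [0.0506 0.1889 0.1972] x 0.5625144531969353 0.6076463539221738
top3 -0.145 22 z [0.1517 0.1764 0.1892] x 0.5732436542279795 0.6065863914101118
top3 -0.14 22 z [0.0389 0.1591 0.1954] x 0.5560590087809166 0.6065328396063723
top3 -0.135 19 z [0.1447 0.1512 0.193 ] x 0.574160732002327 0.6065642673998871
top3 -0.13 15 z [0.1289 0.1807 0.1958] x 0.574964860400787 0.6004220133259837
top3 -0.125 21 z [0.1325 0.1962 0.2001] x 0.5764682970703948 0.6012964624834471
top3 -0.12 22 z [0.1425 0.1926 0.1976] x 0.5768958456698563 0.6024109018595967
top3 -0.115 24 z [0.1469 0.1728 0.1844] x 0.5776841709514609 0.6011691220713503
top3 -0.11 20 z [0.1091 0.1439 0.1639] x 0.5785468618380766 0.6010343921507693
top3 -0.105 16 z [0.0959 0.1166 0.1225] x 0.5795079398076439 0.5997687927551334
top3 -0.1 10 z [0.0958 0.1071 0.1177] x 0.5799863565417438 0.6005554581324285
top3 -0.095 13 z [0.0998 0.1085 0.1147] x 0.5788305000794167 0.600294937414938
top3 -0.09 12 z [0.0932 0.0984 0.1063] x 0.5827346389832821 0.6009760388169217
top3 -0.075 33 z [0.0791 0.0838 0.0875] x 0.562574054054306 0.612480203
[... 1164 characters left out ...]
1082 0.1143] x 0.5845931088104446 0.6022776713692506
scene3 -0.095 16 z [0.0964 0.1044 0.1087] x 0.5843620301454272 0.6005849743044197
scene3 -0.09 3 z [0.0952 0.0976 0.1023] x 0.586619808035754 0.5976976467850025
scene3 -0.08 14 z [0.0821 0.086  0.0884] x 0.5702394329015644 0.6143105507706158
scene3 -0.075 33 z [0.0813 0.0846 0.0884] x 0.5612325847732982 0.6117357706354674
scene3 -0.07 39 z [0.0812 0.0842 0.0877] x 0.5598956972493723 0.6148895735225389
scene3 -0.065 39 z [0.0813 0.0848 0.0887] x 0.560265827797452 0.6159423336889776
scene3 -0.06 33 z [0.0801 0.0834 0.087 ] x 0.5599133960416106 0.6158404231785052
scene3 -0.055 34 z [0.0811 0.0836 0.086 ] x 0.562687337015762 0.6147091722324536
```

```bash
python3 - <<'E'
from h import *
np.set_printoptions(linewidth=220)
for n,r,c in(("top3",slice(190,206),slice(262,280)),("scene3",slice(190,206),slice(212,232))):
    d=np.load(n+".npz");W=d["W"]
    print(n,"z");print(np.nan_to_num(W[r,c,2]*1000,nan=-1).round().astype(int));print("y");print(np.nan_to_num(W[r,c,1]*1000,nan=-1).round().astype(int)[::5]);print("grey");print(d["px"][r,c].mean(-1).astype(int))
E
```

```text
top3 z
[[ 86  81  87  79   9  19  17  24  15  16  11  17  12  21  13  12  18 176]
 [ 87  87  83  81  18  10  11  13  14  17  13  17  19  18  14 151 166 175]
 [ 84  86  79  87   9  23  18  15  13  12  18  15  21  12  14 147 154 167]
 [ 81  84  82  84  18  13  18  14  98 104 101 108 108 111 110 146 148 171]
 [ 87  84  81  85  18  19  15  92 108 108 110 116 118 116 122 144 147 172]
 [ 87  88  82  -1  18   9  13  99 102 110 106 117 122 121 119 148 148 173]
 [ 88  85  80  86  19  19  21  94 103 102 111 118 118 119 121 144 145 174]
 [ 91  83  86  81  13  14  18  95 105 107 110  -1 115 121 124 148 161 169]
 [ 84  86  79  82  18  14  12  94 105 117 113 113 122 124 124 151 164 171]
 [ 85  86  87  86  15  15  24  18  96 100 101 106 109 114 116 138 147 147]
 [ 84  85  92  80  14  20  16  16  13  99 104  91  96  96  98  16  11  18]
 [ 82  85  87  87  14  12  17  13  15  16  12  23  13  12  14  23  11  14]
 [ 88  82  84  80  16  13  16  15  21  18  14  13  16  14  15  19  16   8]
 [ 90  87  88  86  20  11  29  16  18  18   9  14  15  16  17  23   9  11]
 [ 87  83  85  86  21  15  15  11  12  15  
[... 4075 characters left out ...]
08 137 156 163 146 108  66  39  38]
 [ 26  29  43  67  93 110 120 125 125 124 121 129 149 162 159 144 116  80  49  38]
 [ 29  33  43  63  83  95 102 105 105 102 105 129 167 190 180 154 130 100  63  42]
 [ 43  45  49  52  62  64  66  69  68  72  98 149 198 219 202 166 140 116  84  53]
 [ 60  69  69  66  69  74  83  95 101 111 146 193 223 229 220 187 152 126  97  63]
 [115 133 129 122 123 136 149 161 172 178 200 223 230 230 225 197 155 124  98  71]
 [183 195 186 171 173 191 207 219 221 221 221 223 225 226 222 203 170 133 107  90]
 [213 200 179 166 165 186 216 228 228 219 198 184 194 210 213 209 191 157 122 104]
 [203 172 152 145 147 162 197 214 202 175 149 134 149 179 201 209 201 172 135 113]]
```

Both cameras put the visible end of the fingers about 22 mm short of the reported TCP along the tool, at (y -0.088, z 0.095). The tip is therefore just outside the edge and the paddle is still untouched. I'll back off, go lower and insert again with that offset.

Emit:
drive_tool(
  series=[
    {"x": 0, "y": -0.015, "z": -0.008, "wx": 0, "wy": 0, "wz": 0, "hand": -1},
    {"x": 0, "y": -0.025, "z": -0.018, "wx": 0, "wy": 0, "wz": 0, "hand": -1},
    {"x": 0, "y": -0.025, "z": -0.03, "wx": 0, "wy": 0, "wz": 0, "hand": -1},
    {"x": 0, "y": -0.02, "z": -0.038, "wx": 0, "wy": 0, "wz": 0, "hand": -1},
    {"x": 0, "y": -0.012, "z": -0.04, "wx": 0, "wy": 0, "wz": 0, "hand": -1},
  ],
)

```text
clock: 4.62
position: [0.5899, -0.0848, 0.031]
tcp_rot: [-130.1, 0.1, -0.1]
force: [-0.4, -0.0, -0.2]
gripper_width: -0.0003
```

Emit:
drive_tool(
  series=[
    {"x": 0, "y": 0.008, "z": 0, "wx": 0, "wy": 0, "wz": 0, "hand": -1},
    {"x": 0, "y": 0.016, "z": 0, "wx": 0, "wy": 0, "wz": 0, "hand": -1},
    {"x": 0, "y": 0.024, "z": 0, "wx": 0, "wy": 0, "wz": 0, "hand": -1},
    {"x": 0, "y": 0.032, "z": 0, "wx": 0, "wy": 0, "wz": 0, "hand": -1},
    {"x": 0, "y": 0.037, "z": 0, "wx": 0, "wy": 0, "wz": 0, "hand": -1},
  ],
)

```text
clock: 5.03
position: [0.5909, -0.0466, 0.034]
tcp_rot: [-130.2, -0.1, 0.0]
force: [-0.8, 0.3, -0.6]
gripper_width: 0.0001
```

```bash
python3 look.py 4 50
```

```text
clock 5.0333 pos [ 0.5909 -0.0466  0.034 ] rot [-1.302e+02 -1.000e-01  0.000e+00] q [ 36.  58. -21.  90. -33.  59. -45.] F [-0.8  0.3 -0.6]
rotvec [ 0.003  0.002 -0.001] z [ 0.    0.76 -0.64]
```

View pics/c4.png

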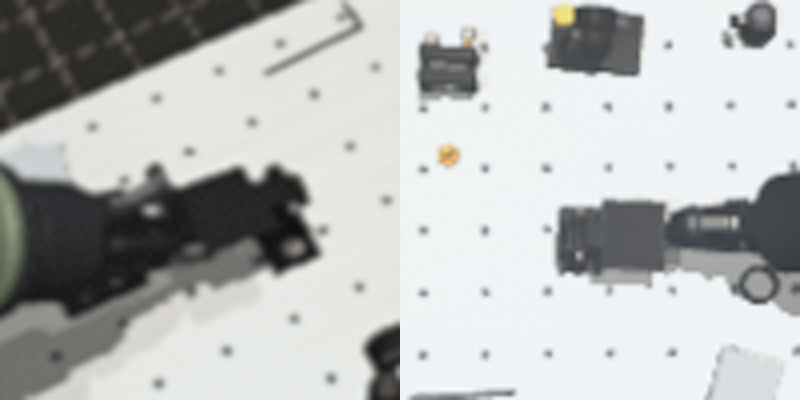

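The fingertips now pass under the free edge, with no gap left at the edge at (665,225) in the top crop, and the forces are near zero. Next I'll compute the arc waypoints.

```bash
cat > arc.py <<'E'
import numpy as np
def wp(th,r=.048):
    ph=np.interp(th,[0,60,150,180],[50,50,15,10]); a=np.radians(ph); t=np.radians(th)
    ax=np.array([np.sin(a),-np.cos(a)]); p=np.array([np.cos(a),np.sin(a)]); n=np.array([-np.sin(t),-np.cos(t)])
    d=.002+max((s*.008*p)@(-n) for s in(-1,1))
    E=np.array([-.0125,.078])+r*np.array([-np.cos(t),np.sin(t)])+d*n
    return E+.022*ax, ph
if __name__=="__main__":
    for th in range(0,181,10):
        T,ph=wp(th); print(th,T.round(4),ph.round(1))
E
python3 arc.py
python3 - <<'E'
from h import *
W=np.load("top4.npz")["W"]
for y in (-.075,-.08,-.083,-.086,-.09,-.095,-.1):
    m=(abs(W[...,1]-y)<.0025)&(W[...,0]>.575)&(W[...,0]<.6)
    print(y,np.nanpercentile(W[m][:,2],[10,50,90]).round(3))
E
```

```text
0 [-0.0436  0.0557] 50.0
10 [-0.0445  0.0634] 50.0
20 [-0.044   0.0713] 50.0
30 [-0.0422  0.0793] 50.0
40 [-0.0388  0.0871] 50.0
50 [-0.0341  0.0943] 50.0
60 [-0.0279  0.1007] 50.0
70 [-0.0217  0.1047] 46.1
80 [-0.0147  0.1075] 42.2
90 [-0.0071  0.1087] 38.3
100 [0.0007 0.1085] 34.4
110 [0.0084 0.1066] 30.6
120 [0.0158 0.1031] 26.7
130 [0.0225 0.0981] 22.8
140 [0.0283 0.0918] 18.9
150 [0.0327 0.0843] 15.0
160 [0.0367 0.0758] 13.3
170 [0.0388 0.067 ] 11.7
180 [0.0393 0.0597] 10.0
-0.075 [0.082 0.085 0.092]
-0.08 [0.042 0.082 0.11 ]
-0.083 [0.018 0.105 0.116]
-0.086 [0.057 0.117 0.134]
-0.09 [0.018 0.143 0.154]
-0.095 [0.026 0.153 0.157]
-0.1 [0.018 0.15  0.159]
```

Emit:
drive_tool(
  series=[
    {"x": -0.002, "y": -0.004, "z": 0.003, "wx": 0, "wy": 0, "wz": 0, "hand": -1},
    {"x": -0.002, "y": -0.005, "z": 0.007, "wx": 0, "wy": 0, "wz": 0, "hand": -1},
    {"x": -0.002, "y": -0.005, "z": 0.011, "wx": 0, "wy": 0, "wz": 0, "hand": -1},
    {"x": -0.002, "y": -0.005, "z": 0.015, "wx": 0, "wy": 0, "wz": 0, "hand": -1},
    {"x": -0.002, "y": -0.005, "z": 0.02, "wx": 0, "wy": 0, "wz": 0, "hand": -1},
  ],
)

```text
clock: 5.55
position: [0.5888, -0.0536, 0.0538]
tcp_rot: [-130.2, -0.1, -0.0]
force: [-0.2, -0.5, -1.4]
gripper_width: -0.0002
```

Emit:
drive_tool(
  series=[
    {"x": 0, "y": 0, "z": 0.004, "wx": 0, "wy": 0, "wz": 0, "hand": -1},
    {"x": 0, "y": 0, "z": 0.008, "wx": 0, "wy": 0, "wz": 0, "hand": -1},
    {"x": 0, "y": 0, "z": 0.012, "wx": 0, "wy": 0, "wz": 0, "hand": -1},
    {"x": 0, "y": 0.001, "z": 0.016, "wx": 0, "wy": 0, "wz": 0, "hand": -1},
    {"x": 0, "y": 0.002, "z": 0.02, "wx": 0, "wy": 0, "wz": 0, "hand": -1},
  ],
)

```text
clock: 5.97
position: [0.5888, -0.0511, 0.0738]
tcp_rot: [-130.2, -0.1, -0.0]
force: [-0.2, -0.5, -0.9]
gripper_width: -0.0003
```

```bash
python3 look.py 5 50
```

```text
clock 5.9667 pos [ 0.5888 -0.0511  0.0738] rot [-1.302e+02 -1.000e-01 -0.000e+00] q [ 37.  54. -21.  91. -33.  62. -47.] F [-0.2 -0.5 -0.9]
rotvec [0.003 0.001 0.   ] z [ 0.    0.76 -0.64]
```

View pics/c5.png

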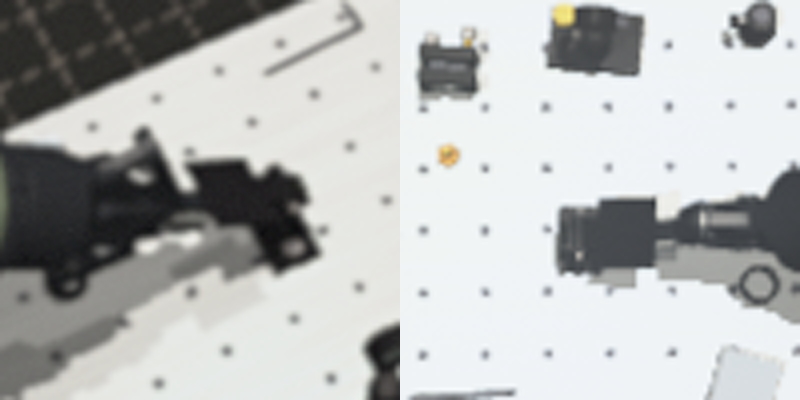

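The paddle is rising: its edge is now at (655,232) in the top crop, foreshortened and darker. The fingers run under it at (668,230). I'll continue along the arc.

Emit:
drive_tool(
  series=[
    {"x": 0, "y": 0.002, "z": 0.005, "wx": 0, "wy": 0, "wz": 0, "hand": -1},
    {"x": 0, "y": 0.005, "z": 0.01, "wx": 0, "wy": 0, "wz": 0, "hand": -1},
    {"x": 0, "y": 0.009, "z": 0.015, "wx": 0, "wy": 0, "wz": 0, "hand": -1},
    {"x": 0, "y": 0.012, "z": 0.0195, "wx": 0, "wy": 0, "wz": 0, "hand": -1},
    {"x": 0, "y": 0.0145, "z": 0.0235, "wx": 0, "wy": 0, "wz": 0, "hand": -1},
  ],
)

```text
clock: 6.48
position: [0.5889, -0.0362, 0.0976]
tcp_rot: [-130.2, -0.1, -0.0]
force: [0.4, -0.5, -0.8]
gripper_width: -0.0
```

```bash
python3 look.py 6 50
```

```text
clock 6.4833 pos [ 0.5889 -0.0362  0.0976] rot [-1.302e+02 -1.000e-01 -0.000e+00] q [ 36.  52. -22.  92. -33.  62. -49.] F [ 0.4 -0.5 -0.8]
rotvec [0.003 0.002 0.   ] z [ 0.    0.76 -0.64]
```

View pics/c6.png

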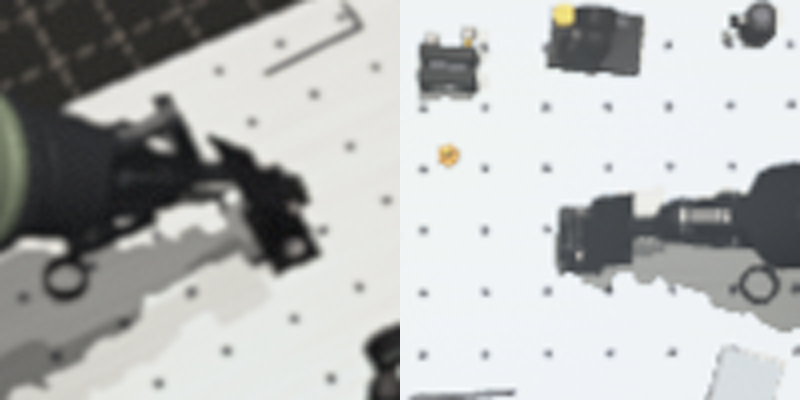

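The paddle is at about 55°: its edge is at (632,228) in the top crop and it is raised in the scene crop at (235,160). I'll continue, reducing the tilt as it goes.

Emit:
drive_tool(
  series=[
    {"x": 0, "y": 0.006, "z": 0.0045, "wx": 0, "wy": 0, "wz": 0, "hand": -1},
    {"x": 0, "y": 0.0105, "z": 0.007, "wx": -0.03, "wy": 0, "wz": 0, "hand": -1},
    {"x": 0, "y": 0.015, "z": 0.009, "wx": -0.07, "wy": 0, "wz": 0, "hand": -1},
    {"x": 0, "y": 0.02, "z": 0.011, "wx": -0.12, "wy": 0, "wz": 0, "hand": -1},
    {"x": 0, "y": 0.025, "z": 0.013, "wx": -0.17, "wy": 0, "wz": 0, "hand": -1},
  ],
)

```text
clock: 7.0
position: [0.5889, -0.0114, 0.1103]
tcp_rot: [-140.1, -0.1, -0.0]
force: [0.5, 0.2, -0.4]
gripper_width: 0.0
```

```bash
python3 look.py 7 40
```

```text
clock 7.0 pos [ 0.5889 -0.0114  0.1103] rot [-1.401e+02 -1.000e-01 -0.000e+00] q [ 29.  44. -19.  96. -31.  56. -55.] F [ 0.5  0.2 -0.4]
rotvec [0.002 0.002 0.001] z [ 0.    0.64 -0.77]
```

View pics/c7.png

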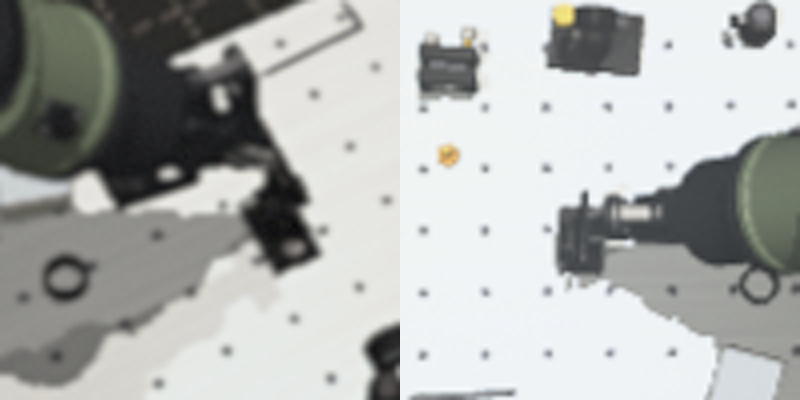

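The paddle is near upright, a thin line at (585,225) in the top crop. I'll continue over the top.

Emit:
drive_tool(
  series=[
    {"x": 0, "y": 0.006, "z": 0.0005, "wx": -0.03, "wy": 0, "wz": 0, "hand": -1},
    {"x": 0, "y": 0.011, "z": 0, "wx": -0.07, "wy": 0, "wz": 0, "hand": -1},
    {"x": 0, "y": 0.0155, "z": -0.001, "wx": -0.11, "wy": 0, "wz": 0, "hand": -1},
    {"x": 0, "y": 0.0205, "z": -0.0025, "wx": -0.15, "wy": 0, "wz": 0, "hand": -1},
    {"x": 0, "y": 0.025, "z": -0.0045, "wx": -0.2, "wy": 0, "wz": 0, "hand": -1},
  ],
)

```text
clock: 7.52
position: [0.5888, 0.0125, 0.1051]
tcp_rot: [-151.4, -0.1, -0.1]
force: [0.6, -1.6, -0.5]
gripper_width: -0.0003
```

```bash
python3 look.py 8 28
```

```text
clock 7.5167 pos [0.5888 0.0125 0.1051] rot [-1.514e+02 -1.000e-01 -1.000e-01] q [ 19.  39. -15. 100. -26.  48. -64.] F [ 0.6 -1.6 -0.5]
rotvec [-0.01   0.001  0.001] z [ 0.    0.48 -0.88]
```

View pics/c8.png

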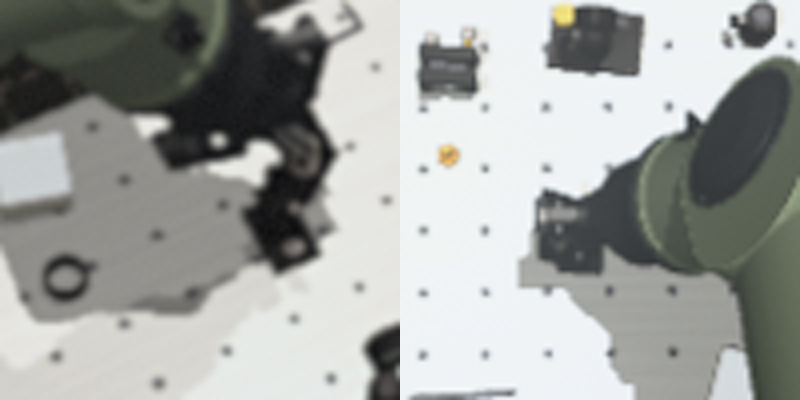

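Emit:
drive_tool(
  series=[
    {"x": 0, "y": 0.003, "z": -0.002, "wx": -0.03, "wy": 0, "wz": 0, "hand": -1},
    {"x": 0, "y": 0.0075, "z": -0.005, "wx": -0.07, "wy": 0, "wz": 0, "hand": -1},
    {"x": 0, "y": 0.0115, "z": -0.008, "wx": -0.11, "wy": 0, "wz": 0, "hand": -1},
    {"x": 0, "y": 0.015, "z": -0.012, "wx": -0.15, "wy": 0, "wz": 0, "hand": -1},
    {"x": 0, "y": 0.018, "z": -0.016, "wx": -0.19, "wy": 0, "wz": 0, "hand": -1},
  ],
)

```text
clock: 8.03
position: [0.5887, 0.0303, 0.0889]
tcp_rot: [-162.3, -0.0, -0.1]
force: [-0.4, 0.4, -0.3]
gripper_width: 0.0001
```

```bash
python3 look.py 9 18
```

```text
clock 8.0333 pos [0.5887 0.0303 0.0889] rot [-1.623e+02 -0.000e+00 -1.000e-01] q [  8.  37.  -9. 102. -19.  43. -75.] F [-0.4  0.4 -0.3]
rotvec [0.005 0.    0.001] z [ 0.    0.3  -0.95]
```

View pics/c9.png

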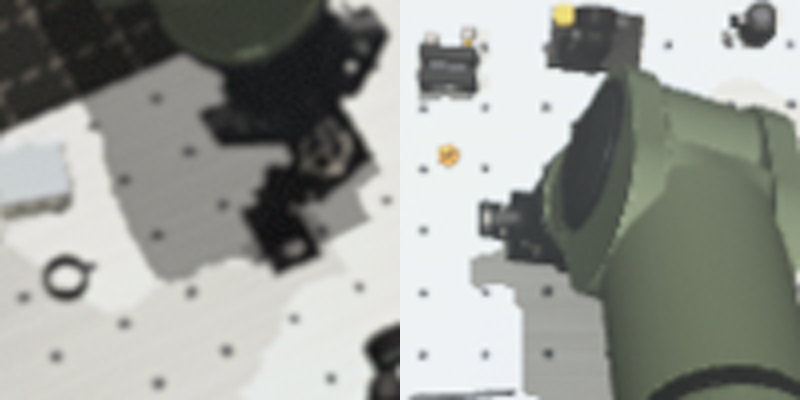

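The scene crop shows the paddle lying over at roughly 145°, with the crosshair ring visible at (325,145). Before going lower, I'll check arm clearance to the lens mount.

```bash
python3 - <<'E'
from h import *
np.set_printoptions(suppress=True,precision=3)
for n in("top9","scene9"):
    W=np.load(n+".npz")["W"]
    m=(W[...,2]>.1)&(W[...,0]>.6)&(W[...,0]<.8)&(abs(W[...,1]+.0)<.16)
    P=W[m]
    for x in np.arange(.6,.8,.015):
        q=P[abs(P[:,0]-x)<.0075]
        if len(q): print(n,round(x,3),len(q),"z",np.percentile(q[:,2],[2,50,98]),"y",q[:,1].min(),q[:,1].max())
W=np.load("scene9.npz")["W"]
m=(W[...,2]>.06)&(W[...,2]<.14)&(W[...,0]>.55)&(W[...,0]<.62)&(W[...,1]>-.03)&(W[...,1]<.08)
P=W[m]
for y in np.arange(-.03,.08,.005):
    q=P[abs(P[:,1]-y)<.0025]
    if len(q): print(round(y,3),len(q),np.percentile(q[:,2],[5,50,95]))
E
```

```text
top9 0.6 181 z [0.31  0.468 0.507] y -0.1437195434696961 0.015874969171325748
top9 0.615 342 z [0.116 0.463 0.498] y -0.14290964786690413 0.03856540568801289
top9 0.63 205 z [0.36  0.459 0.487] y -0.13957013024430912 -0.004424615177076253
top9 0.645 63 z [0.407 0.457 0.473] y -0.07997440065711159 -0.023415782143622537
top9 0.66 2 z [0.437 0.444 0.45 ] y -0.042381907013376324 -0.03783885765995097
top9 0.735 24 z [0.11  0.137 0.152] y -0.04128629603329692 -0.011107951715730112
top9 0.75 48 z [0.12  0.147 0.155] y -0.041373316729787356 -0.01121478924325746
scene9 0.6 543 z [0.11  0.456 0.509] y -0.14719048932378045 0.0508617984956109
scene9 0.615 1172 z [0.11  0.446 0.499] y -0.14688379055529638 0.03770946947676962
scene9 0.63 1876 z [0.254 0.405 0.482] y -0.14451195878245152 -0.006588756155123998
scene9 0.645 423 z [0.411 0.444 0.472] y -0.09298444093361302 -0.03026522513299701
scene9 0.66 51 z [0.424 0.44  0.453] y -0.058407650641339515 -0.04050451226724949
scene9 0.735 17 z [0.136 0.146 0.151] y -0.043104756531341326 -0.014139085910277627
scene9 0.75 138 z [0.103 0.137 0.153] y -0.043465005599647166 -0.00991205962223718
-0.03 12 [0.066 0.072 0.076]
-0.025 17 [0.066 0.075 0.079]
-0.02 20 [0.066 0.072 0.082]
-0.015 37 [0.069 0.081 0.086]
-0.01 30 [0.069 0.083 0.087]
-0.005 25 [0.071 0.086 0.092]
0.0 45 [0.071 0.091 0.097]
0.005 47 [0.092 0.096 0.131]
0.01 47 [0.096 0.1   0.129]
0.015 38 [0.1   0.107 0.136]
0.02 32 [0.105 0.111 0.136]
0.025 24 [0.109 0.114 0.135]
0.03 31 [0.113 0.118 0.131]
0.035 26 [0.117 0.12  0.124]
0.04 4 [0.119 0.121 0.121]
```

The arm is clear of the lens mount by more than 70 mm. The paddle is at about 140° by its slope. I'll press it down slowly.

Emit:
drive_tool(
  series=[
    {"x": 0, "y": 0.002, "z": -0.0035, "wx": -0.03, "wy": 0, "wz": 0, "hand": -1},
    {"x": 0, "y": 0.004, "z": -0.007, "wx": -0.05, "wy": 0, "wz": 0, "hand": -1},
    {"x": 0, "y": 0.0055, "z": -0.0105, "wx": -0.07, "wy": 0, "wz": 0, "hand": -1},
    {"x": 0, "y": 0.007, "z": -0.0135, "wx": -0.08, "wy": 0, "wz": 0, "hand": -1},
    {"x": 0, "y": 0.008, "z": -0.0165, "wx": -0.1, "wy": 0, "wz": 0, "hand": -1},
  ],
)

```text
clock: 8.55
position: [0.5887, 0.0387, 0.0724]
tcp_rot: [-168.0, -0.0, -0.0]
force: [-0.5, 0.9, -0.5]
gripper_width: -0.0001
```

```bash
cat > slope.py <<'E'
from h import *
import sys
for n in sys.argv[1:]:
    W=np.load(n+".npz")["W"]
    m=(W[...,2]>.06)&(W[...,2]<.14)&(W[...,0]>.562)&(W[...,0]<.612)&(W[...,1]>.006)&(W[...,1]<.08)
    P=W[m]
    for y in np.arange(.01,.08,.005):
        q=P[abs(P[:,1]-y)<.0025]
        if len(q): print(n,round(y,3),len(q),np.percentile(q[:,2],[5,50,95]).round(3))
E
python3 look.py 10 12; python3 slope.py scene10
```

```text
clock 8.55 pos [0.5887 0.0387 0.0724] rot [-168.   -0.   -0.] q [  1.  37.  -5. 103. -15.  40. -82.] F [-0.5  0.9 -0.5]
rotvec [0.    0.001 0.   ] z [ 0.    0.21 -0.98]
scene10 0.01 32 [0.084 0.088 0.131]
scene10 0.015 38 [0.088 0.091 0.123]
scene10 0.02 35 [0.088 0.092 0.132]
scene10 0.025 35 [0.091 0.107 0.135]
scene10 0.03 26 [0.094 0.101 0.131]
scene10 0.035 21 [0.094 0.1   0.121]
scene10 0.04 14 [0.095 0.099 0.125]
scene10 0.045 19 [0.097 0.099 0.106]
scene10 0.05 7 [0.097 0.098 0.102]
```

View pics/c10.png

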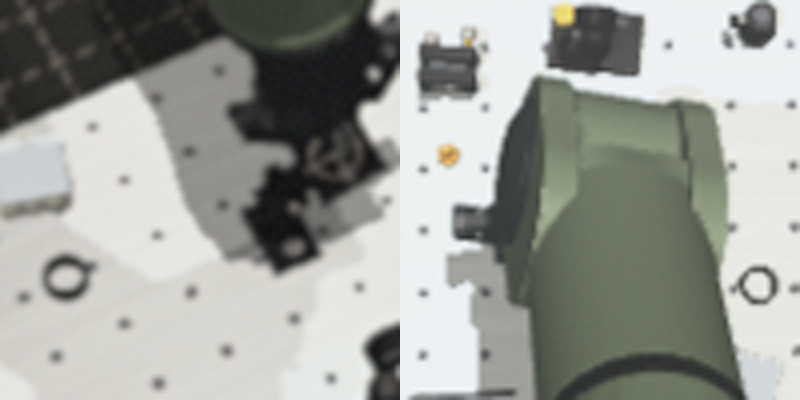

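The paddle is at about 163°, with its edge region at z 0.098. I'll go down slowly and watch the force.

Emit:
drive_tool(
  series=[
    {"x": 0, "y": 0, "z": -0.002, "wx": 0, "wy": 0, "wz": 0, "hand": -1},
    {"x": 0, "y": 0, "z": -0.004, "wx": 0, "wy": 0, "wz": 0, "hand": -1},
    {"x": 0, "y": 0, "z": -0.006, "wx": 0, "wy": 0, "wz": 0, "hand": -1},
    {"x": 0, "y": 0, "z": -0.008, "wx": 0, "wy": 0, "wz": 0, "hand": -1},
    {"x": 0, "y": 0, "z": -0.0095, "wx": 0, "wy": 0, "wz": 0, "hand": -1},
  ],
)

```text
clock: 9.07
position: [0.5888, 0.0391, 0.0632]
tcp_rot: [-168.0, -0.1, 0.0]
force: [0.9, -0.3, 1.3]
gripper_width: -0.0003
```

Emit:
drive_tool(
  series=[
    {"x": 0, "y": 0, "z": -0.001, "wx": 0, "wy": 0, "wz": 0, "hand": -1},
    {"x": 0, "y": 0, "z": -0.002, "wx": 0, "wy": 0, "wz": 0, "hand": -1},
  ],
)

```text
clock: 9.23
position: [0.5888, 0.0392, 0.0613]
tcp_rot: [-168.0, -0.1, 0.0]
force: [0.3, 0.2, -0.0]
gripper_width: 0.0
```

```bash
python3 look.py 11 12; python3 slope.py scene11
```

```text
clock 9.2333 pos [0.5888 0.0392 0.0613] rot [-1.68e+02 -1.00e-01  0.00e+00] q [  1.  38.  -5. 104. -15.  39. -81.] F [ 0.3  0.2 -0. ]
rotvec [-0.001  0.001 -0.   ] z [ 0.    0.21 -0.98]
scene11 0.01 28 [0.079 0.082 0.132]
scene11 0.015 34 [0.081 0.085 0.135]
scene11 0.02 37 [0.081 0.085 0.126]
scene11 0.025 41 [0.083 0.108 0.133]
scene11 0.03 29 [0.081 0.105 0.135]
scene11 0.035 27 [0.08  0.095 0.133]
scene11 0.04 19 [0.083 0.087 0.117]
scene11 0.045 17 [0.084 0.086 0.139]
scene11 0.05 17 [0.083 0.086 0.099]
scene11 0.055 3 [0.084 0.084 0.133]
```

View pics/c11.png

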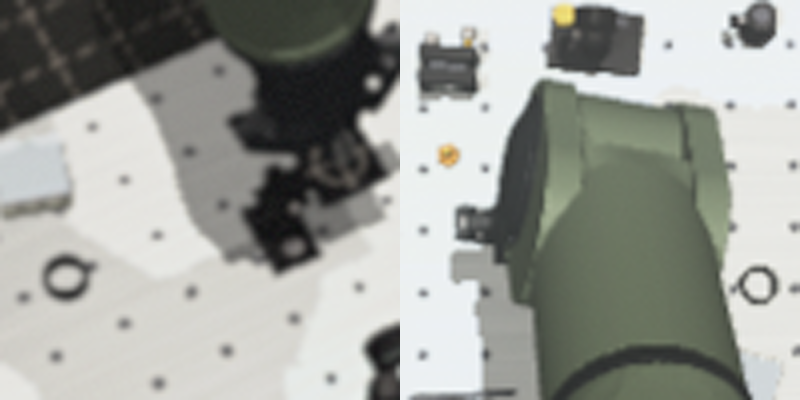

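About 4–5° is left. I'll go in 1 mm steps until the force shows the stop.

Emit:
drive_tool(
  series=[
    {"x": 0, "y": 0, "z": -0.001, "wx": 0, "wy": 0, "wz": 0, "hand": -1},
    {"x": 0, "y": 0, "z": -0.002, "wx": 0, "wy": 0, "wz": 0, "hand": -1},
  ],
)

```text
clock: 9.5
position: [0.5888, 0.0393, 0.0594]
tcp_rot: [-168.0, -0.1, 0.0]
force: [-0.7, 0.7, -0.0]
gripper_width: 0.0001
```

Emit:
drive_tool(
  series=[
    {"x": 0, "y": 0, "z": -0.0005, "wx": 0, "wy": 0, "wz": 0, "hand": -1},
    {"x": 0, "y": 0, "z": -0.001, "wx": 0, "wy": 0, "wz": 0, "hand": -1},
  ],
)

```text
clock: 9.67
position: [0.5888, 0.0393, 0.0584]
tcp_rot: [-168.0, -0.1, 0.0]
force: [-0.0, 0.3, 0.8]
gripper_width: 0.0002
```

Emit:
drive_tool(
  series=[
    {"x": 0, "y": 0, "z": -0.0005, "wx": 0, "wy": 0, "wz": 0, "hand": -1},
    {"x": 0, "y": 0, "z": -0.001, "wx": 0, "wy": 0, "wz": 0, "hand": -1},
  ],
)

```text
clock: 9.83
position: [0.5888, 0.0393, 0.0574]
tcp_rot: [-168.0, -0.1, 0.0]
force: [-0.2, -0.2, 2.4]
gripper_width: 0.0003
```

```bash
python3 look.py 12 12; python3 slope.py scene12
```

```text
clock 9.8333 pos [0.5888 0.0393 0.0574] rot [-1.68e+02 -1.00e-01  0.00e+00] q [  1.  38.  -5. 104. -15.  38. -81.] F [-0.2 -0.2  2.4]
rotvec [-0.     0.001 -0.001] z [ 0.    0.21 -0.98]
scene12 0.01 27 [0.077 0.081 0.132]
scene12 0.015 39 [0.077 0.082 0.128]
scene12 0.02 31 [0.078 0.082 0.127]
scene12 0.025 42 [0.079 0.101 0.13 ]
scene12 0.03 29 [0.079 0.108 0.132]
scene12 0.035 24 [0.078 0.089 0.134]
scene12 0.04 21 [0.079 0.094 0.135]
scene12 0.045 19 [0.076 0.082 0.139]
scene12 0.05 19 [0.079 0.081 0.139]
scene12 0.055 9 [0.077 0.132 0.14 ]
```

Emit:
drive_tool(
  series=[
    {"x": 0, "y": 0, "z": -0.0005, "wx": 0, "wy": 0, "wz": 0, "hand": -1},
    {"x": 0, "y": 0, "z": -0.0005, "wx": 0, "wy": 0, "wz": 0, "hand": -1},
  ],
)

```text
clock: 10.1
position: [0.589, 0.0393, 0.0572]
tcp_rot: [-168.0, -0.1, 0.0]
force: [-1.6, 0.2, 8.0]
gripper_width: -0.0002
```

Emit:
drive_tool(
  series=[
    {"x": 0, "y": 0, "z": -0.0005, "wx": 0, "wy": 0, "wz": 0, "hand": -1},
    {"x": 0, "y": 0, "z": -0.0005, "wx": 0, "wy": 0, "wz": 0, "hand": -1},
  ],
)

```text
clock: 10.27
position: [0.589, 0.0393, 0.057]
tcp_rot: [-168.0, -0.1, 0.0]
force: [-4.5, -1.4, 11.8]
gripper_width: -0.0002
```

Emit:
drive_tool(
  series=[
    {"x": 0, "y": 0, "z": -0.0005, "wx": 0, "wy": 0, "wz": 0, "hand": -1},
    {"x": 0, "y": 0, "z": -0.0005, "wx": 0, "wy": 0, "wz": 0, "hand": -1},
  ],
)

```text
clock: 10.43
position: [0.5891, 0.0393, 0.0568]
tcp_rot: [-168.0, -0.1, 0.0]
force: [-5.5, -0.9, 19.6]
gripper_width: 0.0001
```

The force is rising stiffly (about 20 N) with almost no motion, so the paddle is on its stop. I'll lift straight off and withdraw up and to the robot's side.

Emit:
drive_tool(
  series=[
    {"x": 0, "y": 0, "z": 0.003, "wx": 0, "wy": 0, "wz": 0, "hand": -1},
    {"x": 0, "y": 0, "z": 0.01, "wx": 0, "wy": 0, "wz": 0, "hand": -1},
    {"x": 0, "y": 0, "z": 0.03, "wx": 0, "wy": 0, "wz": 0, "hand": -1},
    {"x": 0, "y": 0, "z": 0.06, "wx": 0, "wy": 0, "wz": 0, "hand": -1},
    {"x": -0.01, "y": 0, "z": 0.1, "wx": 0, "wy": 0, "wz": 0, "hand": -1},
  ],
)

```text
clock: 10.85
position: [0.5785, 0.0392, 0.1555]
tcp_rot: [-168.0, 0.1, 0.0]
force: [0.6, 0.3, 0.1]
gripper_width: -0.0003
```

Emit:
drive_tool(
  series=[
    {"x": -0.02, "y": 0, "z": 0.035, "wx": 0, "wy": 0, "wz": 0, "hand": -1},
    {"x": -0.04, "y": -0.03, "z": 0.06, "wx": 0, "wy": 0, "wz": 0, "hand": -1},
    {"x": -0.06, "y": -0.06, "z": 0.08, "wx": 0, "wy": 0, "wz": 0, "hand": -1},
    {"x": -0.08, "y": -0.09, "z": 0.09, "wx": 0, "wy": 0, "wz": 0, "hand": -1},
    {"x": -0.1, "y": -0.12, "z": 0.09, "wx": 0, "wy": 0, "wz": 0, "hand": -1},
  ],
)

```text
clock: 11.27
position: [0.4785, -0.0822, 0.2487]
tcp_rot: [-168.0, -0.3, 0.0]
force: [0.2, -0.5, -1.0]
gripper_width: -0.0002
```

Emit:
drive_tool(
  series=[
    {"x": 0, "y": -0.04, "z": 0, "wx": 0, "wy": 0, "wz": 0, "hand": -1},
    {"x": 0, "y": -0.08, "z": 0, "wx": 0, "wy": 0, "wz": 0, "hand": -1},
    {"x": 0, "y": -0.12, "z": 0, "wx": 0, "wy": 0, "wz": 0, "hand": -1},
    {"x": 0, "y": -0.16, "z": 0, "wx": 0, "wy": 0, "wz": 0, "hand": -1},
    {"x": 0, "y": -0.2, "z": 0, "wx": 0, "wy": 0, "wz": 0, "hand": -1},
  ],
)

```text
clock: 11.68
position: [0.4783, -0.2827, 0.2464]
tcp_rot: [-168.0, -0.1, 0.0]
force: [0.6, 1.0, 0.2]
gripper_width: 0.0
```

```bash
python3 look.py 13 12; python3 slope.py scene13 top13
python3 - <<'E'
from h import *
A=[]
for n in("scene","top"):
    p=np.load(n+"13.npz")["px"][...,::-1]; A.append(p)
cv2.imwrite("pics/full13.png",cv2.resize(np.hstack(A),(800,300),interpolation=cv2.INTER_AREA))
for n in("scene","top"):
    W=np.load(n+"13.npz")["W"];V=np.load(n+"0.npz")["W"]
    for nm,lo,hi in(("det",-.36,-.3),("src",.145,.2)):
        for Z in(V,W):
            m=(Z[...,2]>.068)&(Z[...,2]<.11)&(Z[...,0]>.55)&(Z[...,0]<.6)&(Z[...,1]>lo)&(Z[...,1]<hi)
            q=Z[m]; print(n,nm,len(q),np.polyfit(q[:,1],q[:,2],1).round(3) if len(q)>10 else "")
E
```

```text
clock 11.6833 pos [ 0.4783 -0.2827  0.2464] rot [-1.68e+02 -1.00e-01  0.00e+00] q [ 28.  25.   5.  94. -13.  67. -52.] F [0.6 1.  0.2]
rotvec [-0.     0.002 -0.   ] z [ 0.    0.21 -0.98]
scene13 0.01 34 [0.075 0.08  0.082]
scene13 0.015 27 [0.078 0.081 0.084]
scene13 0.02 32 [0.076 0.08  0.082]
scene13 0.025 30 [0.078 0.08  0.084]
scene13 0.03 26 [0.078 0.081 0.083]
scene13 0.035 34 [0.075 0.08  0.084]
scene13 0.04 27 [0.077 0.081 0.083]
scene13 0.045 29 [0.078 0.081 0.083]
scene13 0.05 26 [0.076 0.08  0.084]
scene13 0.055 4 [0.076 0.078 0.08 ]
top13 0.01 20 [0.077 0.079 0.084]
top13 0.015 24 [0.075 0.079 0.083]
top13 0.02 30 [0.077 0.08  0.085]
top13 0.025 15 [0.073 0.08  0.084]
top13 0.03 29 [0.072 0.08  0.086]
top13 0.035 29 [0.075 0.081 0.085]
top13 0.04 16 [0.075 0.079 0.084]
top13 0.045 30 [0.075 0.08  0.082]
top13 0.05 17 [0.076 0.08  0.085]
top13 0.055 12 [0.075 0.079 0.082]
scene det 286 [-0.061  0.062]
scene det 285 [-0.068  0.059]
scene src 226 [-0.038  0.089]
scene src 222 [-0.008  0.083]
top det 196 [-0.057  0.064]
top det 194 [-0.042  0.069]
top src 197 [-0.048  0.089]
top src 195 [-0.037  0.087]
```

View pics/c13.png

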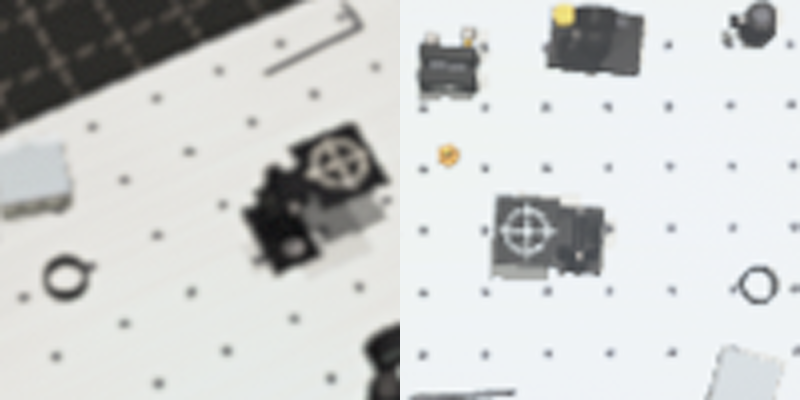

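View pics/full13.png

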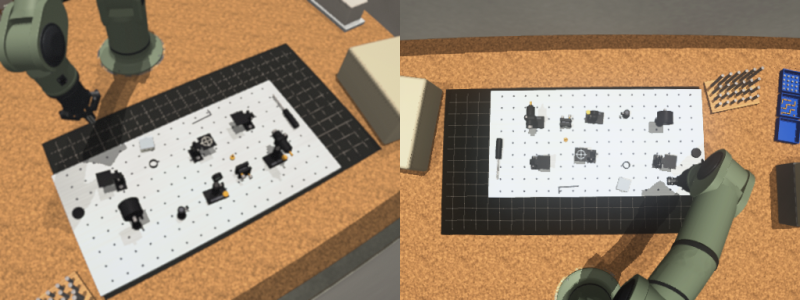

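The crosshair face is up at (527,230) in the top crop and the paddle is level at z 0.080. The loose parts are where they were, the other two flags are plain side up, and the hand is clear.

```bash
python3 -c "
from h import *
print(readout.get_state()['joint_vel'].round(2)); print(sign_off())"
```

```text
[-3.69 -2.24 -3.65  4.02 -1.15 -1.34 -3.93]
the job is handed in; nothing more can be done
None
```

The lens flag is turned over and lies flat with its crosshair face up, and I have handed the job in at about 12 s. I pushed it round its pin with the shut fingertips, lifting from under the free edge, and eased it onto the left stop. Then I lifted the hand off and moved it well clear.

**Final checks**
- **Lens flag:** both cameras show the crosshair up and the paddle level, with its top at z ≈ 0.080 m along its whole length, as expected when flat.
- **Other flags:** the detector and source flags are still plain side up. Their measured slopes agree with the start within noise, about 0.03 rad at worst.
- **Optics and loose parts:** the optics and loose parts look unmoved in the pictures.

**What disagreed or was less than ideal**
- **Finger length:** the cameras showed the shut fingers ending about 22 mm short of the reported TCP. My first try at getting under the paddle missed without touching it, and I corrected for this.
- **Force on the stop:** the press ended at about 20 N, more than the few newtons I intended. The paddle was already resting on the stop by then.
- **Hand-in:** the arm was still settling at up to 4 °/s when I handed in, but in free space and touching nothing.

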